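# Clip the filter cover onto the bench dust collector

## Task

Put the white slotted cover with the orange grip onto the blue dust collector on the bench: hook its front lip into the slot under the hood with the rear still raised, then bring the rear down and press it until it snaps under the yellow catch and the cover lies flat. Leave the dark grey cover with the black grip where it is.

Things in the scene. Friction and masses are not known exactly. Their poses are not given: they have to be found in the camera images.
- cover_grip (a point): White slotted filter cover, 0.1 kg, flat on the bench: plate 120x70x6 mm, orange grip 36 long (x), 16 wide (y), from 6 to 42 mm above the underside. Point: on the grip's middle, 30 mm above the underside; fingertips may reach 24 mm below it. x to the cover's rear, z up. Plate spans x -48 to 72, then the lip in front. Flat thumb area to press: centre x 38, z -24 mm from here.
- cover_lip (a point): Middle of the front end of the white cover's lip: 64 mm in front of (-x) and 28 mm below cover_grip, same axes. Lip juts 16 mm from the plate, 40 wide, 4 thick, flush with the underside. Let go when hooked, the cover rests on the catch tilted 10 to 14 degrees; 7 to 8 N on the thumb area snaps it in. Seated, cover_grip is at x 48 to 55, y 0 +-6, z 30 mm from the point slot, axes parallel.
- slot (a point): Blue fixed dust collector, 195x120 mm. Point: middle of the hood's rear edge, at rail level, 42 mm above the bench; x to the yellow catch, z up. Slot: x -21 to 0, 56 wide, z -18 to 7.5; hood top z 14. Well behind: 82 wide, floor z -18, rails (z 0) from x 25, side walls z 8, rear wall x 127. Sprung catch, 24 wide: nose x 115, underside z 8, slope up to z 25 at x 127; bridge behind z 29.
- blank_grip (a point): The other cover, to be left alone: dark grey, no slots, no lip, black grip. Same plate, grip, point and axes as cover_grip; loose, flat on the bench.
Not all that is in view belongs to the job. There is more than one size of the part that bears cover_grip; the job needs the larger.

How it is judged:
On the way:
1. the lip's end is inside the slot, under the hood, while the cover is still tilted, rear up (x of cover_lip in the frame of slot between -0.025 and -0.003 m and y of cover_lip in the frame of slot between -0.02 and 0.02 m and z of cover_lip in the frame of slot between -0.02 and 0.007 m and angle between cover_grip's own z axis and vertical above 0.09 rad), for 0.1 s.
At the end, for the whole second after the job is handed in: The white cover lies flat (within 3.4 degrees) on the rails under the catch, its lip under the hood: its grip point 44 to 60 mm behind the hood edge, within 15 mm of the middle line, 26 to 34 mm above the rails; the dark grey cover is within 30 mm of where it began (x of cover_grip in the frame of slot between 0.044 and 0.06 m and y of cover_grip in the frame of slot between -0.015 and 0.015 m and z of cover_grip in the frame of slot between 0.026 and 0.034 m and angle between cover_grip's own z axis and vertical below 0.06 rad and x of cover_lip in the frame of slot below -0.003 m and distance of blank_grip from where it was at the start of the episode below 0.03 m); the robot touches nothing.
It fails at once if the dark grey cover is moved more than 30 mm (distance of blank_grip from where it was at the start of the episode above 0.03 m).
It also fails if it takes over 45 s, if anything falls off the work surface, if the arm or the gripper's body presses on something with over 40 N, if the wrist force passes 120 N, or if a joint passes its speed limit or range.

## Robot

A 7-joint arm with a two-finger parallel gripper is mounted at the origin on a cart in front of the work surface, level with it; the furniture and walls round the work are solid. World frame = base frame: x ahead of the robot, y to its left, z up, the work surface at z = 0. Lengths are in m, angles in rad, forces in N, time in s.
With the tool pointing down it reaches from about 0.4 to 0.85 m from the base axis. Payload 10.4 kg.
Tool frame: the origin (TCP) lies at the very end of the fingers, on their centre line; the grasp point (between the pads) lies 19 mm behind it (r.pinch_z is the distance from the TCP to the grasp point, in m); z points along the fingers, y is the line along which they close (so a half turn about z gives the same grasp; the last joint's range is limited). The gripper opens to 87 mm and grips with 3 to 60 N. Pads are 19 mm wide; open, the fingers measure 117 mm over their backs; the gripper's body (75 mm by 190 mm) begins 51 mm behind the grasp point.
Start: joints at [-1.272, 0.332, -0.065, 1.46, 0.022, 1.35, -0.088], TCP at [0.198, 0.593, 0.223] pointing down, gripper open.
Joint ranges: [-2.6, 2.6], [-0.5, 2.12], [-1.47, 1.34], [0.16, 2.42], [-1.27, 4.41], [0.06, 2.06], [-2.6, 2.6]. Speed limits (rad/s): [2.22, 2.22, 2.79, 2.79, 3.14, 3.14, 3.14].

## Interface

Orientations are given as a unit quaternion [x, y, z, w].
In Python, from bench import sensors, vision, r gives the robot as it stands.
- The arm moves only by the shell command python3 -m crank 'ROWS' [OPENING] [FORCE]. ROWS is JSON, a list of rows, each a list of 2 entries, a list of its own where there are three numbers: the shift along the tool's x, y, z normalised to -1 to 1, where 1 is 3 cm, then the turn about the tool's z normalised to -1 to 1, where 1 is 8 degrees. A call has 1 to 12 rows; each row shifts and turns the commanded pose from where the row before left it, along the tool's axes as they then stand; what a row does not reach is not made up. A row lasts 1/8 s, in which the tool goes at most 62.5 mm and 10.7 degrees, less where a joint would pass 70% of its speed; a pose out of reach is approached as far as the arm can. A call with a number of a shift or a turn outside -1 to 1 is refused whole. A call with a gripper value outside its range is refused whole. OPENING is the opening, from 0 (shut) to 1 (fully open), set as the call begins (- or left out, the last holds). The fingers move at their own pace and stop on an object; FORCE is the grip in N (left out, the last holds). Time passes only in rows, so rows that do not move let the fingers close. It gives the time, the measured TCP pose, the force, the opening and the grip force at its end, in the units of the state.
- sensors.read_state(): the state, without advancing time (a new reading comes with each control period).
- vision.camera(name): name is "scene" or "top" or "wrist"; returns the picture (400x640x3 uint8, red, green, blue); there is no depth.
- vision.camera_model(name): a dict with "vertical_fov" (degrees; the focal length in pixels is half the picture's height over the tangent of half this angle, whatever the lens; pixels are square), "cx", "cy" (the principal point, pixels), "dist" ([k1, k2, p1, p2, k3] as OpenCV has them; the pictures are not rectified), "camera_from_world" (4x4, takes a point from world to camera coordinates); the wrist camera has in their place "hand_eye" (4x4, takes a point from camera to tool coordinates, whose origin is the TCP and whose axes are the flange's). Camera axes: x right, y down, z forward; pixel columns grow to the right and rows downward; lengths in m; the calibration is good to about 2 mm. A picture is of the moment at which its call begins: read the wrist's pose just before it. camera_model takes no time and is no camera call.
- r.close_job(): hands the job in; it is judged then, once.
The state is a dict: "time": time; "joint_positions": joint angles; "joint_vel": joint speeds; "joint_torque": joint torques, N m; "ee_pos": TCP position; "eef_rot": TCP orientation; "ft_force": force on the tool from outside, world axes, zero at the start; "torque": the same for the moment, N m; "width": finger opening in m; "grip_force": force on a finger pad.
Only numpy, scipy, OpenCV 4.12 (cv2) and the standard library are available. Lean on these libraries where they do the work, as an engineer would, in place of code of your own. Each camera call takes 0.05 s, during which the arm holds its last target. There are 200 camera calls.

## Working session

There is one attempt and no reset: what is moved stays moved. The work goes in short steps, Python scripts to look and compute and a shell command to move; the robot and the scene stay as the last step left them, time stands still between calls to the robot, and variables do not carry over. Pictures are saved under pics/ and viewed, at most 10 in all, crops included, and the job is handed in when it is done.

```bash
ls; mkdir -p pics; cat > h.py <<'E'
import numpy as np, cv2
from scipy.spatial.transform import Rotation as R
from bench import sensors, vision, r
def cam(name):
    m=vision.camera_model(name)
    f=200/np.tan(np.radians(m["vertical_fov"])/2)
    K=np.array([[f,0,m["cx"]],[0,f,m["cy"]],[0,0,1.]])
    if name=="wrist":
        s=sensors.read_state(); T=np.eye(4);T[:3,:3]=R.from_quat(s["eef_rot"]).as_matrix();T[:3,3]=s["ee_pos"]
        W=T@np.array(m["hand_eye"])
    else: W=np.linalg.inv(np.array(m["camera_from_world"]))
    return K,np.array(m["dist"],float),W
def shot(name,fn):
    c=cam(name); im=vision.camera(name); cv2.imwrite(fn,im[:,:,::-1]); return im,c
def onz(c,uv,z):
    K,d,W=c
    p=cv2.undistortPoints(np.array(uv,float).reshape(-1,1,2),K,d).reshape(-1,2)
    v=np.c_[p,np.ones(len(p))]@W[:3,:3].T; o=W[:3,3]
    z=np.broadcast_to(z,len(p))
    return o+v*((z-o[2])/v[:,2])[:,None]
def proj(c,P):
    K,d,W=c; V=np.linalg.inv(W)
    return cv2.projectPoints(np.array(P,float).reshape(-1,3),cv2.Rodrigues(V[:3,:3])[0],V[:3,3],K,d)[0].reshape(-1,2)
E
python3 - <<'E'
from h import *
a,c1=shot("top","pics/top.png"); b,c2=shot("scene","pics/scene.png")
print(c1[2].round(3),c2[2].round(3)); s=sensors.read_state(); print(s)
E
```

```text
pics
[[-1.520e-01 -9.180e-01  3.670e-01 -4.300e-02]
 [-9.880e-01  1.420e-01 -5.500e-02 -1.660e-01]
 [-1.000e-03 -3.720e-01 -9.280e-01  1.353e+00]
 [ 0.000e+00  0.000e+00  0.000e+00  1.000e+00]] [[ 0.434 -0.629  0.645 -0.34 ]
 [-0.901 -0.304  0.309 -0.647]
 [ 0.002 -0.716 -0.699  0.943]
 [ 0.     0.     0.     1.   ]]
{'time': 0.1, 'joint_positions': array([-1.27162725,  0.33279525, -0.06467725,  1.46084642,  0.02160812,
        1.34991938, -0.0884934 ]), 'joint_vel': array([-1.40152099e-03,  3.38266511e-05,  6.00348486e-04, -1.94697513e-03,
       -2.05187582e-03, -3.49982456e-04,  2.45272527e-04]), 'joint_torque': array([ 1.01380636e-03, -6.24546218e+01,  2.43876677e-02, -3.90716171e+01,
       -6.14390709e-02,  3.66596051e-02,  4.34011338e-05]), 'ee_pos': array([0.19756257, 0.59258664, 0.22184705]), 'eef_rot': array([ 1.60188463e-01,  9.87086243e-01, -6.33080744e-04, -6.54362247e-05]), 'ft_force': array([-0.9165279 ,  0.40838142,  1.62983162]), 'torque': array([ 0.0501068, -0.0105295, -0.0221113]), 'grip_force': 0.0, 'width': 0.08719439873975697}
```

View pics/top.png

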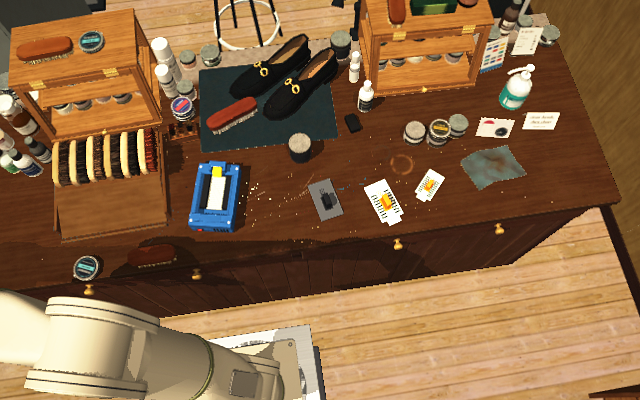

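View pics/scene.png

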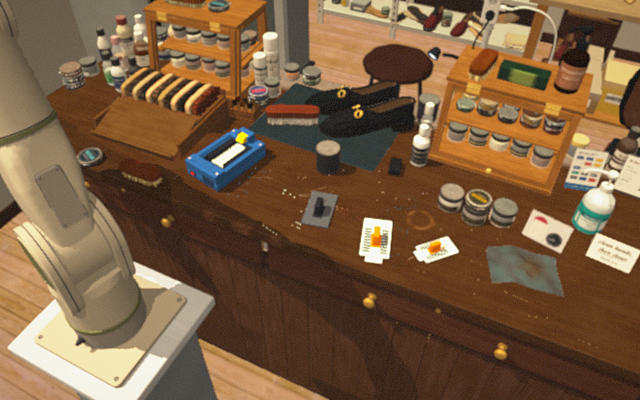

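The top view shows the blue collector at (216,195), with its yellow catch at (216,170) on the far side, and the grey cover at (325,200). There are two white covers with orange grips: A at (383,203) and B at (429,185). A looks larger, so I'll measure both and confirm with an enlarged crop.

```bash
python3 - <<'E'
from h import *
for n in("top","scene"):
    im=cv2.imread(f"pics/{n}.png"); c=cam(n); hsv=cv2.cvtColor(im,cv2.COLOR_BGR2HSV)
    H,S,V=[hsv[:,:,i].astype(int) for i in range(3)]
    def blobs(m,amin,z,nm,lo):
        k,l,st,ce=cv2.connectedComponentsWithStats(m.astype(np.uint8))
        for i in range(1,k):
            if st[i,4]>=amin and lo(ce[i]):
                q=cv2.minAreaRect(np.argwhere(l==i)[:,::-1].astype(np.float32)); bx=cv2.boxPoints(q)
                w=onz(c,bx,z); print(n,nm,ce[i].round(1),st[i,4],"ctr",onz(c,ce[i],z)[0].round(3),"sides",np.linalg.norm(np.diff(w[:3],axis=0),axis=1).round(3), "box", w[:,:2].round(3).tolist())
    reg=(lambda u:350<u[0]<460 and 150<u[1]<280)
    blobs((S<60)&(V>170),60,.006,"white",reg)
    blobs((H>3)&(H<24)&(S>150)&(V>170),15,.042,"orange",reg)
    blobs((H>100)&(H<125)&(S>120)&(V>60),300,.05,"blue",lambda u:True)
    blobs((H>24)&(H<35)&(S>150)&(V>150),10,.06,"yellow",lambda u:180<u[0]<260)
a=cv2.imread("pics/top.png"); 
t=np.hstack([cv2.resize(a[150:240,350:460],None,fx=3.6,fy=3.6,interpolation=cv2.INTER_CUBIC),cv2.resize(a[150:240,175:265],None,fx=3.6,fy=3.6,interpolation=cv2.INTER_CUBIC)])
cv2.imwrite("pics/crop1.png",t); print(t.shape)
E
```

```text
top white [428.8 185.5] 440 ctr [ 0.491 -0.567  0.006] sides [0.105 0.053] box [[0.471, -0.512], [0.549, -0.583], [0.51, -0.621], [0.434, -0.549]]
top white [383.3 202. ] 751 ctr [ 0.46  -0.424  0.006] sides [0.073 0.142] box [[0.514, -0.373], [0.54, -0.441], [0.403, -0.479], [0.379, -0.412]]
top orange [428.2 186.6] 36 ctr [ 0.473 -0.554  0.042] sides [0.029 0.016] box [[0.472, -0.539], [0.492, -0.56], [0.479, -0.57], [0.459, -0.549]]
top orange [385.  203.8] 69 ctr [ 0.44  -0.42   0.042] sides [0.032 0.036] box [[0.441, -0.395], [0.465, -0.417], [0.439, -0.442], [0.416, -0.42]]
top orange [397.2 244.3] 44 ctr [ 0.318 -0.43   0.042] sides [0.019 0.026] box [[0.334, -0.424], [0.331, -0.443], [0.306, -0.438], [0.309, -0.419]]
top orange [450.1 275.7] 35 ctr [ 0.21  -0.552  0.042] sides [0.052 0.008] box [[0.215, -0.525], [0.216, -0.577], [0.208, -0.576], [0.207, -0.524]]
top blue [214.8 200. ] 1883 ctr [0.522 0.054 0.05 ] sides [0.219 0.136] box [[0.45, 0.137], [0.665, 0.097], [0.625, -0.033], [0.413, 0.014]]
top yellow [216.6 171.2] 84 ctr [0.606 0.041 0.06 ] sides [0.026 0.029] box 
[... 265 characters left out ...]
.006] sides [0.117 0.058] box [[0.472, -0.514], [0.556, -0.594], [0.505, -0.621], [0.424, -0.543]]
scene orange [375.9 238. ] 158 ctr [ 0.43  -0.434  0.042] sides [0.062 0.023] box [[0.402, -0.431], [0.462, -0.413], [0.468, -0.436], [0.408, -0.452]]
scene orange [434.3 247.4] 109 ctr [ 0.462 -0.567  0.042] sides [0.028 0.034] box [[0.472, -0.549], [0.484, -0.575], [0.451, -0.584], [0.439, -0.559]]
scene blue [225.3 160.4] 1875 ctr [0.507 0.034 0.05 ] sides [0.259 0.191] box [[0.449, 0.138], [0.705, 0.097], [0.591, -0.057], [0.365, -0.005]]
scene yellow [240.9 137.2] 76 ctr [0.603 0.043 0.06 ] sides [0.043 0.03 ] box [[0.588, 0.055], [0.63, 0.06], [0.619, 0.032], [0.578, 0.027]]
(324, 720, 3)
```

View pics/crop1.png

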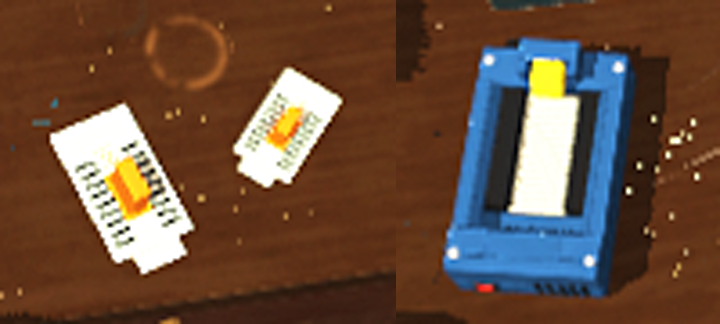

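A (383,203) has a 136×71 mm outline, which matches 120+16 × 70. B (429,185) is only about 105×53 mm, so A is the larger cover. Its lip points towards the robot at about yaw 16°, and its grip is near (0.453,-0.428). The slot is near (0.487,0.064), with the collector at about yaw -11°. I'll go above the collector first for a close look on the way.

```bash
python3 -m crank '[[[-0.92,-0.75,-0.4],0],[[-0.92,-0.75,-0.4],0],[[-0.92,-0.75,-0.4],0],[[-0.92,-0.75,-0.4],0],[[-0.92,-0.75,-0.4],0],[[-0.92,-0.75,-0.4],0],[[-0.92,-0.75,-0.2],0],[[-0.92,-0.75,0],0],[[-0.92,-0.75,0],0]]'
python3 -m crank '[[[-0.92,-0.75,0],0],[[-0.92,-0.75,0],0],[[-0.92,-0.75,0],0],[[-0.92,-0.75,0],0],[[-0.92,-0.75,0],0],[[-0.92,-0.75,0],0],[[-0.92,-0.75,0],0],[[-0.92,-0.75,0],0],[[0,0,0],0],[[0,0,0],0]]'
python3 - <<'E'
from h import *
im,c=shot("wrist","pics/w1.png"); print(c[2].round(3)); np.savez("w1.npz",K=c[0],d=c[1],W=c[2])
E
```

```text
time: 1.23
ee_pos: [0.3697, 0.3211, 0.3004]
eef_rot: [0.16, 0.987, -0.0, -0.0]
ft_force: [-0.1, -0.2, -0.3]
width: 0.0872
grip_force: 0.0
time: 2.48
ee_pos: [0.5214, 0.0823, 0.3002]
eef_rot: [0.16, 0.987, 0.0, -0.0]
ft_force: [-0.2, 0.3, -0.5]
width: 0.0874
grip_force: 0.0
[[ 0.317  0.918  0.237  0.457]
 [ 0.948 -0.307 -0.08   0.104]
 [-0.     0.25  -0.968  0.462]
 [ 0.     0.     0.     1.   ]]
```

View pics/w1.png

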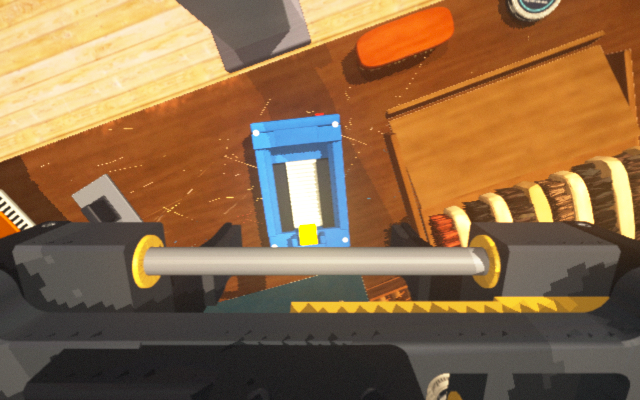

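The wrist view shows the collector at (300,180), with the hood at the top and the catch at (308,235). I'll enlarge it to find the hood's rear edge.

```bash
python3 - <<'E'
import cv2
a=cv2.imread("pics/w1.png")[105:255,235:365]; cv2.imwrite("pics/c2.png",cv2.resize(a,None,fx=4,fy=4,interpolation=cv2.INTER_CUBIC))
E
```

```text
(no output)
```

View pics/c2.png

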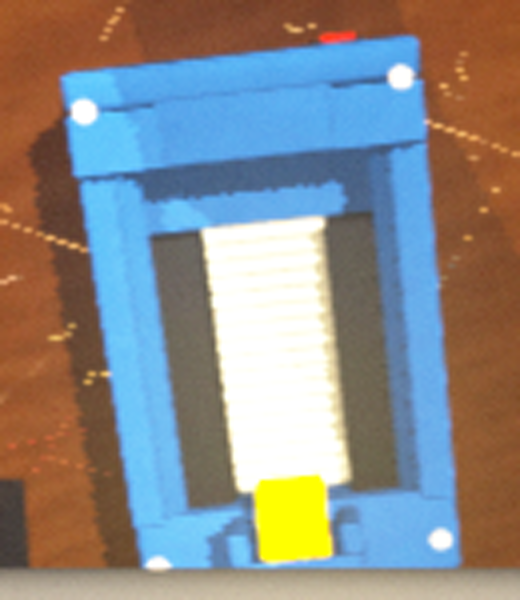

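Enlarged, the hood's rear edge runs from (78,178) to (424,143) in the crop, at hood-top height 56 mm. The catch nose edge is at crop (287,479). The pleated filter lies between them.

```bash
python3 - <<'E'
from h import *
z=np.load("w1.npz"); c=(z["K"],z["d"],z["W"])
f=lambda p:np.array(p)/4+[235-.375,105-.375]
e=onz(c,f([[78,178],[424,143]]),.056); n=onz(c,f([[287,479]]),.051)[0]
m=e.mean(0); print("edge",e.round(4),"w",np.linalg.norm(e[0]-e[1]),"mid",m.round(4),"nose",n.round(4))
d=(n-m)[:2]; print("dist",np.linalg.norm(d),"yaw nose",np.degrees(np.arctan2(d[1],d[0])))
v=(e[1]-e[0])[:2]; print("yaw edge",np.degrees(np.arctan2(v[1],v[0]))-90)
w=onz(c,f([[445,420],[391,143]]),.050); v=w[0]-w[1]; 
q=onz(c,f([[459,500],[424,143]]),.050);v2=q[0]-q[1];print("yaw sides",np.degrees(np.arctan2(v2[1],v2[0])))
E
```

```text
edge [[0.4671 0.0119 0.056 ]
 [0.4931 0.1264 0.056 ]] w 0.11738265793839842 mid [0.4801 0.0691 0.056 ] nose [0.5932 0.0432 0.051 ]
dist 0.11595623681853329 yaw nose -12.917190968720218
yaw edge -12.790300681563778
yaw sides -11.63494111767759
```

```bash
python3 -m crank '[[[-0.19,-0.99,0.2],0],[[-0.19,-0.99,0.2],0],[[-0.19,-0.99,0.2],0],[[-0.19,-0.99,0.2],0],[[-0.19,-0.99,0.2],0],[[-0.19,-0.99,0.2],0],[[-0.19,-0.99,0.2],0],[[-0.19,-0.99,0.2],0],[[-0.19,-0.99,0.2],0],[[-0.19,-0.99,0.2],0],[[-0.19,-0.99,0.2],0],[[-0.19,-0.99,0.2],0]]' 0.6
python3 -m crank '[[[-0.19,-0.99,0.2],0],[[-0.19,-0.99,0.2],0],[[-0.19,-0.99,0.2],0],[[-0.19,-0.99,0.2],0],[[-0.19,-0.99,0.2],0],[[0,0,0],-0.86],[[0,0,0],-0.86],[[0,0,0],-0.86],[[0,0,0],-0.86],[[0,0,0],-0.86],[[0,0,0],0],[[0,0,0],0]]'
python3 - <<'E'
from h import *
im,c=shot("wrist","pics/w2.png"); np.savez("w2.npz",K=c[0],d=c[1],W=c[2])
hsv=cv2.cvtColor(im,cv2.COLOR_RGB2HSV); H,S,V=[hsv[:,:,i].astype(int) for i in range(3)]
for nm,m,z,a in(("white",(S<60)&(V>170),.006,2500),("orange",(H>3)&(H<24)&(S>170)&(V>170),.042,300)):
    k,l,st,ce=cv2.connectedComponentsWithStats(m.astype(np.uint8))
    for i in range(1,k):
        if st[i,4]>=a:
            bx=cv2.boxPoints(cv2.minAreaRect(np.argwhere(l==i)[:,::-1].astype(np.float32))); w=onz(c,bx,z)
            print(nm,ce[i].round(),st[i,4],bx.round().tolist(),w[:,:2].round(4).tolist(),np.linalg.norm(np.diff(w[:3],axis=0),axis=1).round(3))
E
```

```text
time: 4.03
ee_pos: [0.4743, -0.2776, 0.2283]
eef_rot: [0.159, 0.987, 0.0, 0.0]
ft_force: [-0.0, 0.4, 0.1]
width: 0.0522
grip_force: 0.0
time: 5.52
ee_pos: [0.4524, -0.4281, 0.1947]
eef_rot: [-0.113, 0.994, 0.004, -0.002]
ft_force: [0.5, 0.1, 0.5]
width: 0.0521
grip_force: 0.0
white [316. 184.] 4894 [[283.0, 128.0], [343.0, 125.0], [348.0, 235.0], [288.0, 238.0]] [[0.4025, -0.4775], [0.3838, -0.4111], [0.5135, -0.371], [0.5341, -0.4439]] [0.069 0.136]
orange [396. 133.] 387 [[366.0, 130.0], [373.0, 114.0], [419.0, 135.0], [411.0, 151.0]] [[0.3842, -0.3899], [0.3672, -0.3868], [0.3769, -0.3349], [0.3943, -0.3374]] [0.017 0.053]
orange [589. 170.] 480 [[563.0, 173.0], [567.0, 158.0], [616.0, 171.0], [612.0, 185.0]] [[0.3798, -0.17], [0.3642, -0.1728], [0.3648, -0.1156], [0.3807, -0.1121]] [0.016 0.057]
orange [195. 184.] 415 [[177.0, 188.0], [203.0, 169.0], [212.0, 182.0], [186.0, 201.0]] [[0.4888, -0.5729], [0.462, -0.5478], [0.4735, -0.5365], [0.5008, -0.5617]] [0.037 0.016]
orange [405. 304.] 2839 [[221.0, 311.0], [221.0, 297.0], [557.0, 297.0], [557.0, 311.0]] [[0.6291, -0.5042], [0.6102, -0.507], [0.522, -0.1131], [0.54, -0.1049]] [0.019 0.404]
```

View pics/w2.png

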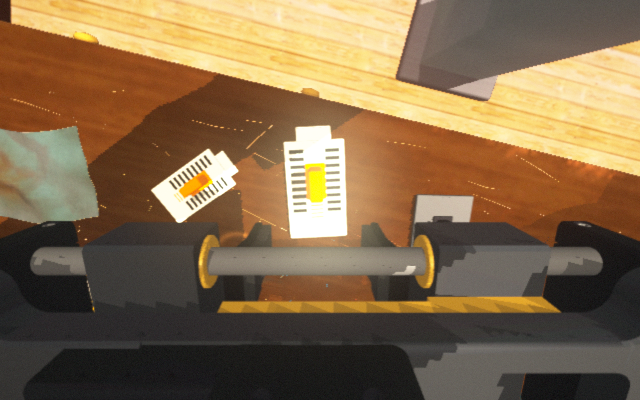

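The wrist view puts the cover centrally, with its lip up at (314,130) and its orange grip at (316,183). Grip A works out at (0.4547,-0.427), yaw 15.7°, which agrees with the first estimate. I'll descend and grip 6 mm rear of its middle.

```bash
python3 -m crank '[[[-0.28,0,0.8],0],[[0,0,0.9],0],[[0,0,0.9],0],[[0,0,0.9],0],[[0,0,0.9],0],[[0,0,0],0],[[0,0,0],0]]'
```

```text
time: 6.45
ee_pos: [0.4607, -0.4253, 0.0635]
eef_rot: [-0.115, 0.993, 0.003, -0.002]
ft_force: [0.2, 0.4, 0.9]
width: 0.0522
grip_force: 0.0
```

```bash
python3 -m crank '[[[0,0,0],-0.3],[[0,0,0.6],0],[[0,0,0.6],0],[[0,0,0.48],0],[[0,0,0],0],[[0,0,0],0]]'
python3 -m crank '[[[0,0,0],0],[[0,0,0],0],[[0,0,0],0],[[0,0,0],0]]' 0 15
```

```text
time: 7.2
ee_pos: [0.4602, -0.4247, 0.0122]
eef_rot: [-0.135, 0.991, 0.004, -0.002]
ft_force: [0.2, -0.4, -0.0]
width: 0.0523
grip_force: 0.0
time: 7.7
ee_pos: [0.46, -0.4245, 0.0121]
eef_rot: [-0.135, 0.991, 0.004, -0.002]
ft_force: [-0.5, 1.2, -0.1]
width: 0.0195
grip_force: 0.0
```

```bash
python3 -m crank '[[[0,0,0],0],[[0,0,0],0],[[0,0,0],0]]'
python3 -m crank '[[[0,0,-0.5],0],[[0,0,-1],0],[[0,0,-1],0],[[0,0,-1],0],[[0,0,-1],0],[[0,0,-0.6],0],[[0,0,0],0]]'
python3 - <<'E'
from h import *
shot("wrist","pics/w3.png"); s=sensors.read_state(); print(s["grip_force"],s["ee_pos"],s["eef_rot"])
E
```

```text
time: 8.07
ee_pos: [0.4601, -0.4246, 0.0121]
eef_rot: [-0.135, 0.991, 0.004, -0.002]
ft_force: [-0.2, -0.0, 2.2]
width: 0.0157
grip_force: 15.0
time: 8.95
ee_pos: [0.4613, -0.426, 0.1663]
eef_rot: [-0.135, 0.991, 0.003, -0.001]
ft_force: [-0.4, -1.4, -0.1]
width: 0.016
grip_force: 15.0
14.960341217097834 [ 0.46079543 -0.42552876  0.1648398 ] [-0.13539674  0.99078145  0.00386823 -0.0022074 ]
```

View pics/w3.png

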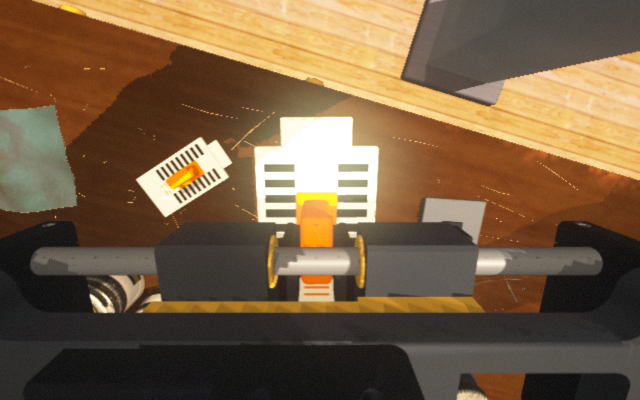

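The cover is held flat: lip tip at (316,117), grip between the pads. Next I'll turn by +28° and carry it over to the collector.

```bash
python3 -m crank '[[[0,0,0],0.7],[[0,0,0],0.7],[[0,0,0],0.7],[[0,0,0],0.7],[[0,0,0],0.72],[[0,0.5,0],0],[[0,0.9,0],0],[[0,0.9,0],0],[[0,0.9,0],0],[[0,0.9,0],0],[[0,0.9,0],0],[[0,0.9,0],0]]'
python3 -m crank '[[[0.05,0.9,0],0],[[0.05,0.9,0],0],[[0.05,0.9,0],0],[[0.05,0.9,0],0],[[0.05,0.9,0],0],[[0.05,0.9,0],0],[[0.05,0.9,0],0],[[0.05,0.9,0],0],[[0.05,0.9,0],0],[[0.05,0.9,0],0],[[0.05,0.9,0],0],[[0,0.5,0],0]]'
python3 -m crank '[[[0,0,0],0],[[0,0,0],0]]'
python3 - <<'E'
from h import *
s=sensors.read_state(); im,c=shot("wrist","pics/w4.png"); np.savez("w4.npz",K=c[0],d=c[1],W=c[2])
S=np.array([.480,.069,.042]); y=np.radians(-12.7); ex=np.array([np.cos(y),np.sin(y),0]); ey=np.array([-ex[1],ex[0],0])
q=s["eef_rot"]; print(s["ee_pos"],q,"toolx",np.degrees(2*np.arctan2(q[1],q[0]))); d=s["ee_pos"]-S; print("TCP in slot",(d@ex).round(4),(d@ey).round(4),d[2].round(4))
t=R.from_quat(q).as_matrix(); P=s["ee_pos"]+t@np.array([.064+.0058,0,.010]); print("pred lip px",proj(c,P), "slot edge mid px",proj(c,S+[0,0,.014]))
E
```

```text
time: 10.5
ee_pos: [0.4993, -0.2505, 0.1652]
eef_rot: [0.108, 0.994, 0.003, -0.004]
ft_force: [0.5, -0.3, -1.1]
width: 0.0163
grip_force: 15.0
time: 12.0
ee_pos: [0.5506, 0.0576, 0.1672]
eef_rot: [0.107, 0.994, 0.003, -0.004]
ft_force: [0.3, -0.8, -0.9]
width: 0.0159
grip_force: 15.0
time: 12.25
ee_pos: [0.5512, 0.054, 0.1677]
eef_rot: [0.11, 0.994, 0.003, -0.003]
ft_force: [-0.5, -0.2, -0.8]
width: 0.016
grip_force: 15.0
[0.55118017 0.05401236 0.16766261] [ 0.11004997  0.9939164   0.00286817 -0.00331234] toolx 167.36348576856173
TCP in slot 0.0727 0.001 0.1257
pred lip px [[316.13967103 116.27293358]] slot edge mid px [[314.41457538 114.88264235]]
```

View pics/w4.png

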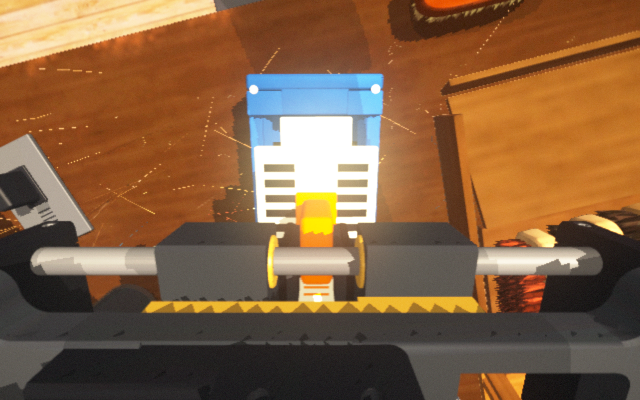

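The lip tip prediction of (316,116) matches the image at (316,117). It is centred on the hood, which spans columns 247–383, with the tip about 3 mm behind the edge. I'll lower it to just above the bridge and ease the grip so that the bridge tips the rear up.

```bash
python3 -m crank '[[[0,0,0.6],0],[[0,0,0.8],0],[[0,0,0.8],0],[[0,0,0.4],0],[[0,0,0],0],[[0,0,0],0]]' - 6
python3 -m crank '[[[0,0,0.15],0],[[0,0,0.1],0],[[0,0,0.1],0],[[0,0,0],0]]'
```

```text
time: 13.05
ee_pos: [0.5514, 0.0557, 0.0906]
eef_rot: [0.11, 0.994, 0.003, -0.003]
ft_force: [0.1, 0.4, -0.7]
width: 0.0159
grip_force: 6.0
time: 13.55
ee_pos: [0.5508, 0.0559, 0.0792]
eef_rot: [0.11, 0.994, 0.003, -0.003]
ft_force: [0.1, 0.3, -0.4]
width: 0.016
grip_force: 6.0
```

```bash
python3 -m crank '[[[0,-0.06,0.1],0],[[0,0,0.1],0],[[0,0,0],0]]'
python3 - <<'E'
from h import *
a,_=shot("wrist","pics/w5.png"); b,_=shot("scene","pics/s5.png")
b=b[110:200,175:285]
cv2.imwrite("pics/c5.png",np.hstack([cv2.resize(b,None,fx=4.4,fy=4.4,interpolation=cv2.INTER_CUBIC),a[60:456,220:520][:396] if 0 else cv2.resize(a[60:240,230:400],(300,396))])[:,:,::-1])
E
```

```text
time: 13.92
ee_pos: [0.5501, 0.0542, 0.0729]
eef_rot: [0.11, 0.994, 0.003, -0.004]
ft_force: [-2.0, 0.8, -0.8]
width: 0.0162
grip_force: 6.0
```

View pics/c5.png

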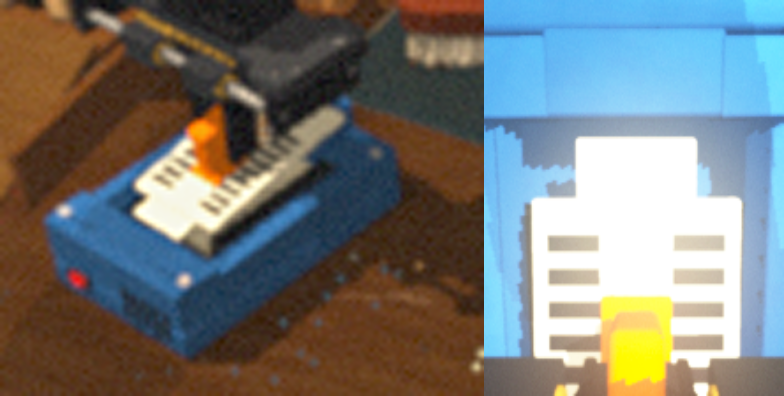

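The cover has tilted rear up on the bridge (wrist crop), and the lip tip is just clear behind the hood edge. I'll lower further, to about 13.5°.

```bash
python3 -m crank '[[[0,0,0.08],0],[[0,0,0.08],0],[[0,0,0.06],0],[[0,0,0],0],[[0,0,0],0]]'
python3 - <<'E'
from h import *
s=sensors.read_state(); a,c=shot("wrist","pics/w6.png")
S=np.array([.480,.069,.042]); y=np.radians(-12.7); ex=np.array([np.cos(y),np.sin(y),0]); ey=np.array([-ex[1],ex[0],0])
d=s["ee_pos"]-S; print("TCP slot",d@ex,d@ey,d[2])
zp=(d[2]+.019); from scipy.optimize import brentq
th=brentq(lambda t:.029+.031*np.cos(t)-.0662*np.sin(t)-zp,0,.5)
tx=d@ex-.0698*np.cos(th)+.031*np.sin(th); print("tilt",np.degrees(th),"tip x",tx,"z",zp-.0698*np.sin(th)-.031*np.cos(th))
tz=zp-.0698*np.sin(th)-.031*np.cos(th)
p=proj(c,[S+ex*tx+ey*(k)+[0,0,tz+.004] for k in(-.02,.02)]); print("pred lip corners",p.round(1))
print("hood",proj(c,[S+[0,0,.014]+ey*k for k in(-.06,.06)]).round(1))
cv2.imwrite("pics/c6.png",cv2.resize(a[60:240,220:420],None,fx=3,fy=3,interpolation=cv2.INTER_CUBIC)[:,:,::-1])
E
```

```text
time: 14.65
ee_pos: [0.5506, 0.0541, 0.0668]
eef_rot: [0.11, 0.994, 0.003, -0.003]
ft_force: [0.1, 0.5, -1.1]
width: 0.0159
grip_force: 6.0
TCP slot 0.07214426944284726 0.0009788073039340081 0.02481644549695728
tilt 13.398315519345825 tip x 0.011427336028289695 z -0.002513825349781621
pred lip corners [[281.7 132.2]
 [347.3 132.2]]
hood [[207.2 112.1]
 [421.4 112.2]]
```

View pics/c6.png

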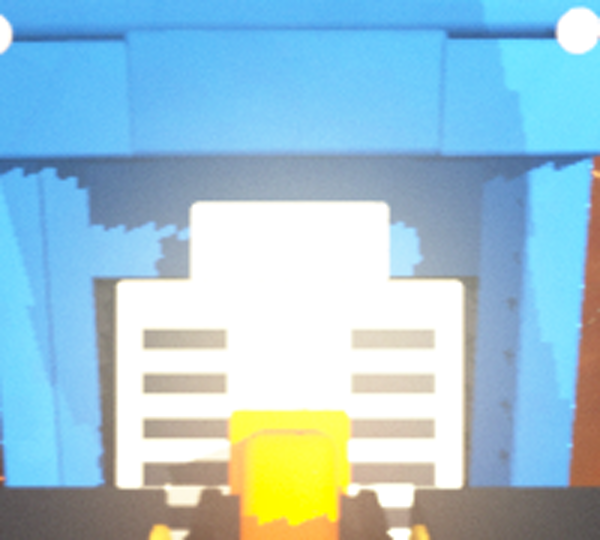

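The lip corners are at (283,128) and (349,128), and the hood edge is at row 112, so the tip is about 9 mm behind the hood and below it. I'll go 2 mm lower and slide 21 mm forward into the slot.

```bash
python3 -m crank '[[[0,0,0.07],0],[[0.1,0,0],0],[[0.15,0,0],0],[[0.15,0,0],0],[[0.15,0,0],0],[[0.15,0,0],0],[[0,0,0],0],[[0,0,0],0]]'
python3 - <<'E'
from h import *
a,c=shot("wrist","pics/w7.png");b,_=shot("scene","pics/s7.png")
b=b[110:200,175:285]
cv2.imwrite("pics/c7.png",np.hstack([cv2.resize(b,None,fx=4.4,fy=4.4,interpolation=cv2.INTER_CUBIC),cv2.resize(a[60:240,230:400],(300,396))])[:,:,::-1])
E
```

```text
time: 15.7
ee_pos: [0.53, 0.0588, 0.0649]
eef_rot: [0.11, 0.994, 0.003, -0.003]
ft_force: [0.6, 0.2, -1.8]
width: 0.0162
grip_force: 6.0
```

View pics/c7.png

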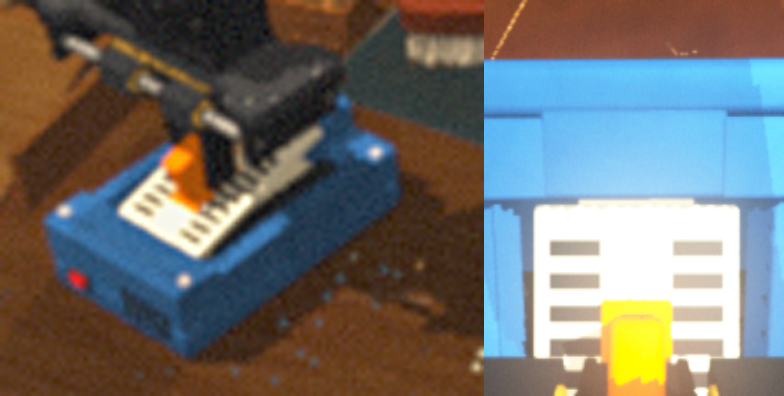

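The lip has gone under the hood, with the plate edge 2–3 mm behind it, the rear raised and no load on the arm. Now I'll release, rise, go back 37 mm, shut the fingers and come down on the thumb area.

```bash
python3 -m crank '[[[0,0,0],0],[[0,0,0],0],[[0,0,0],0],[[0,0,-0.3],0],[[0,0,-0.7],0],[[0,0,-0.6],0],[[0,0,0],0]]' 0.38
python3 -m crank '[[[-0.4,0,0],0],[[-0.43,0,0],0],[[-0.4,0,0],0],[[0,0,0],0],[[0,0,0],0],[[0,0,0],0]]' 0 10
python3 - <<'E'
from h import *
a,c=shot("wrist","pics/w8.png");b,_=shot("scene","pics/s8.png");s=sensors.read_state();d=s["ee_pos"]-[.480,.069,.042];y=np.radians(-12.7)
print(s["ee_pos"],s["width"],d@[np.cos(y),np.sin(y),0],d@[-np.sin(y),np.cos(y),0])
b=b[110:200,175:285]
cv2.imwrite("pics/c8.png",np.hstack([cv2.resize(b,None,fx=4.4,fy=4.4,interpolation=cv2.INTER_CUBIC),cv2.resize(a[60:240,230:400],(300,396))])[:,:,::-1])
E
```

```text
time: 16.68
ee_pos: [0.5313, 0.0586, 0.1146]
eef_rot: [0.11, 0.994, 0.004, -0.002]
ft_force: [-0.1, 0.0, -0.3]
width: 0.0329
grip_force: 0.0
time: 17.42
ee_pos: [0.5659, 0.0505, 0.1125]
eef_rot: [0.11, 0.994, 0.003, -0.003]
ft_force: [0.6, -0.2, 0.1]
width: 0.0003
grip_force: 0.0
[0.56601499 0.05052357 0.11264542] 0.0003500664724040135 0.08797256376043903 0.0008856752314041965
```

View pics/c8.png

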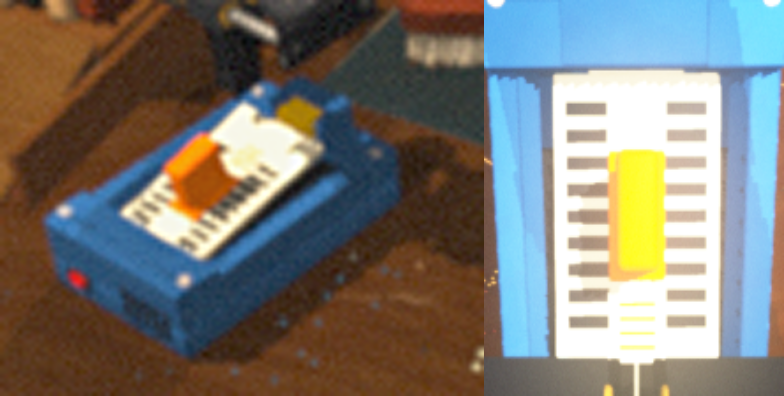

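I've now viewed 12 pictures, two over the allowance of 10, so I'll view no more and check numerically instead. This last one shows the cover resting on the catch, lip hooked and rear up, with the thumb strip directly under the fingers. Next is the press.

```bash
python3 -m crank '[[[0,0,0.6],0],[[0,0,0.6],0],[[0,0,0.1],0],[[0,0,0.1],0],[[0,0,0.1],0],[[0,0,0],0]]'
python3 -m crank '[[[0,0,0.1],0],[[0,0,0.1],0],[[0,0,0.1],0],[[0,0,0],0]]'
```

```text
time: 18.27
ee_pos: [0.566, 0.0508, 0.0676]
eef_rot: [0.11, 0.994, 0.003, -0.003]
ft_force: [0.5, -0.1, -0.3]
width: 0.0007
grip_force: 0.0
time: 18.77
ee_pos: [0.5663, 0.0507, 0.0587]
eef_rot: [0.11, 0.994, 0.003, -0.003]
ft_force: [1.2, -0.2, 1.9]
width: 0.0003
grip_force: 0.9
```

```bash
python3 -m crank '[[[0,0,0.08],0],[[0,0,0.08],0],[[0,0,0],0]]'
python3 -m crank '[[[0,0,0.08],0],[[0,0,0.08],0],[[0,0,0],0]]'
```

```text
time: 19.15
ee_pos: [0.5655, 0.0508, 0.0533]
eef_rot: [0.11, 0.994, 0.003, -0.004]
ft_force: [0.9, 0.6, 0.3]
width: 0.0006
grip_force: 0.2
time: 19.52
ee_pos: [0.5656, 0.0509, 0.0487]
eef_rot: [0.11, 0.994, 0.003, -0.003]
ft_force: [-0.1, -0.3, 0.4]
width: 0.0004
grip_force: 0.0
```

```bash
python3 -m crank '[[[0,0,0.05],0],[[0,0,0.05],0],[[0,0,0.05],0],[[0,0,0],0]]'
```

```text
time: 20.02
ee_pos: [0.5659, 0.0509, 0.0483]
eef_rot: [0.11, 0.994, 0.003, -0.003]
ft_force: [-19.9, -2.7, 42.6]
width: 0.0005
grip_force: 21.4
```

There is firm contact at z 0.0483, and a plate seated on the rails has its top at 0.048, so it's flat. I'll retreat and check with the cameras numerically.

```bash
python3 -m crank '[[[0,0,-0.15],0],[[0,0,-0.4],0],[[0,0,-1],0],[[0,0,-1],0],[[0,0,-1],0],[[0,0,-1],0],[[0,0,0],0],[[0,0,0],0]]'
python3 - <<'E'
from h import *
S=np.array([.480,.069,.042]); y=np.radians(-12.7); ex=np.array([np.cos(y),np.sin(y),0]); ey=np.array([-ex[1],ex[0],0])
for n in("wrist","scene"):
    im,c=shot(n,f"pics/{n}9.png"); hsv=cv2.cvtColor(im,cv2.COLOR_RGB2HSV); H,Sa,V=[hsv[:,:,i].astype(int) for i in range(3)]
    m=((H>3)&(H<33)&(Sa>150)&(V>150)).astype(np.uint8)
    g=proj(c,[S+.052*ex+[0,0,.042]])[0]; k,l,st,ce=cv2.connectedComponentsWithStats(m)
    for i in range(1,k):
        if np.hypot(*(ce[i]-g))<60 and st[i,4]>15:
            w=onz(c,[ce[i]],.084)[0]-S
            bx=onz(c,cv2.boxPoints(cv2.minAreaRect(np.argwhere(l==i)[:,::-1].astype(np.float32))),.084)-S
            print(n,"orange/yellow",ce[i].round(1),st[i,4],"slot xy",(w@ex).round(4),(w@ey).round(4),"box x",(bx@ex).round(3),"y",(bx@ey).round(3))
    m=((Sa<60)&(V>190)).astype(np.uint8); k,l,st,ce=cv2.connectedComponentsWithStats(m)
    for i in range(1,k):
        if np.hypot(*(ce[i]-g))<60 and st[i,4]>200:
            bx=cv2.boxPoints(cv2.minAreaRect(np.argwhere(l==i)[:,::-1].astype(np.float32)))
            w=onz(c,bx,.048)-S; print(n,"white",st[i,4],"x",(w@ex).round(3),"y",(w@ey).round(3))
    print("pred px plate rear corners", proj(c,[S+.118*ex+k*ey+[0,0,.006] for k in(-.035,.035)]).round(1).tolist())
E
```

```text
time: 21.02
ee_pos: [0.5663, 0.0499, 0.1804]
eef_rot: [0.11, 0.994, 0.003, -0.004]
ft_force: [-0.6, 0.5, 0.5]
width: 0.0004
grip_force: 0.0
wrist orange/yellow [316.5 149.7] 1077 slot xy 0.0449 0.001 box x [0.027 0.027 0.065 0.065] y [-0.01   0.012  0.012 -0.01 ]
wrist white 5974 x [-0.    -0.     0.121  0.121] y [-0.033  0.036  0.039 -0.037]
pred px plate rear corners [[281.5, 217.5], [348.9, 217.4]]
scene orange/yellow [241.3 137.1] 83 slot xy 0.1059 -0.0232 box x [0.088 0.124 0.124 0.088] y [-0.018  0.001 -0.028 -0.046]
scene orange/yellow [220.5 150.3] 191 slot xy 0.0297 -0.0202 box x [ 0.013  0.066  0.044 -0.008] y [ 0.007  0.007 -0.046 -0.045]
scene white 305 x [ 0.004  0.148  0.115 -0.022] y [ 0.035  0.037 -0.037 -0.035]
pred px plate rear corners [[248.6, 146.8], [231.0, 137.4]]
```

The plan position is right, but a bounding rectangle can't show tilt. I'll check the plate's width row by row, and the catch's visibility, before handing in.

```bash
python3 - <<'E'
from h import *
S=np.array([.480,.069,.042]); y=np.radians(-12.7); ex=np.array([np.cos(y),np.sin(y),0]); ey=np.array([-ex[1],ex[0],0])
c=cam("wrist")
def rows(fn,c,step):
    im=cv2.imread(fn); hsv=cv2.cvtColor(im,cv2.COLOR_BGR2HSV)
    m=((hsv[:,:,1]<60)&(hsv[:,:,2]>190)).astype(np.uint8); k,l,st,ce=cv2.connectedComponentsWithStats(m)
    b=1+np.argmax(st[1:,4]*(np.hypot(*(ce[1:]-[316,165]).T)<50))
    print(fn,"rows",st[b,1],st[b,1]+st[b,3]-1)
    for v in range(st[b,1],st[b,1]+st[b,3],step):
        u=np.where(l[v]==b)[0]; w=onz(c,[[u.min()-.5,v],[u.max()+.5,v]],.048)-S
        print(v,u.min(),u.max(),"x",(w@ex).round(3),"width",np.linalg.norm(w[0]-w[1]).round(4))
rows("pics/wrist9.png",c,8)
# scene: compare white/yellow before (s8, tilted) and after
for fn in("pics/s8.png","pics/scene9.png"):
    im=cv2.imread(fn); h=cv2.cvtColor(im,cv2.COLOR_BGR2HSV)[110:200,175:285]
    ye=(h[:,:,0]>24)&(h[:,:,0]<35)&(h[:,:,1]>150)&(h[:,:,2]>120); wh=(h[:,:,1]<70)&(h[:,:,2]>150)
    o=(h[:,:,0]>3)&(h[:,:,0]<24)&(h[:,:,1]>190)&(h[:,:,2]>180)
    print(fn,ye.sum(),wh.sum(),[(a.mean()+b).round(1) for a,b in zip(np.where(o),(110,175))], [(a.min()+b,a.max()+b) for a,b in zip(np.where(wh),(110,175))])
cs=cam("scene"); print("pred grip-top centre seated px",proj(cs,[S+.049*ex+[0,0,.042],S+.12*ex-.035*ey+[0,0,.006],S+.12*ex-.035*ey+[0,0,.03]]).round(1))
E
```

```text
pics/wrist9.png rows 98 220
98 298 336 x [-0.001 -0.001] width 0.0367
106 280 353 x [0.007 0.007] width 0.0701
114 280 353 x [0.014 0.014] width 0.0705
122 280 353 x [0.021 0.021] width 0.071
130 281 352 x [0.029 0.029] width 0.0695
138 281 352 x [0.036 0.036] width 0.0699
146 281 352 x [0.044 0.044] width 0.0704
154 281 352 x [0.052 0.052] width 0.0708
162 282 352 x [0.06 0.06] width 0.0703
170 282 351 x [0.068 0.068] width 0.0698
178 282 351 x [0.076 0.076] width 0.0702
186 282 351 x [0.084 0.084] width 0.0707
194 282 351 x [0.092 0.092] width 0.0712
202 283 351 x [0.101 0.101] width 0.0706
210 283 350 x [0.109 0.109] width 0.0701
218 283 350 x [0.118 0.118] width 0.0706
pics/s8.png 0 494 [np.float64(148.6), np.float64(217.8)] [(np.int64(113), np.int64(175)), (np.int64(188), np.int64(278))]
pics/scene9.png 64 433 [np.float64(148.0), np.float64(221.1)] [(np.int64(121), np.int64(174)), (np.int64(188), np.int64(273))]
pred grip-top centre seated px [[220.5 143.9]
 [249.1 146.5]
 [248.3 139.7]]
```

The plate's width stays at 70 mm from x = 7 to 118 mm on the seated-height plane, so the cover is flat. The lip runs in under the hood. I'll hand it in.

```bash
python3 -c "
from bench import r
print(r.close_job())"
```

```text
the job is handed in; nothing more can be done
None
```

The larger white cover is hooked under the hood, snapped down and flat by my measurements, and the dark grey cover was never touched; I handed it in at about 21 s (no verdict came back), having viewed 12 pictures instead of the 10 allowed.

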